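Spring a wooden blank into the drilling jig

TASK

Draw the wooden blank out of the stand, lay it down on its long narrow edge on the bench and let go of it, then take it again and load it into the drilling jig: with the blank itself, nose under the lip, press the sprung red carriage back, swing the other end down in front of the fixed stop and let the spring clamp it. It must end standing on its long narrow edge, flat on the jig's base, square between stop and carriage. Leave the blue tin, the tape measure and the sanding block where they are.

Things in the scene. Friction and masses are not known exactly. Their poses are not given: they have to be found in the camera images.
- blank_mid (a point): Centre of the loose pale wooden blank, a plain block 140 x 48 x 22 mm, about 0.08 kg. Its y axis runs along the 140 mm, x along the 48 mm, z along the 22 mm. At the start it stands on one end in the stand, its bottom 10 mm and its top 150 mm above the bench, so its upper 80 mm stick out.
- stand: Fixed dark wooden stand, 80 (x) x 100 (y) x 70 mm high, origin at the centre of its underside, z up. A socket 26 (x) x 52 (y) mm, 60 mm deep, in the middle of its top holds the blank, whose 22 mm thickness lies along the stand's x and 48 mm width along its y.
- fixture: Drilling jig, fixed to the bench; origin on the underside below the seat's centre, z up, y along the channel from the stop to the carriage. Plywood base 90 mm wide, 12 mm thick, y -178 to 172 mm. Heights above the base: aluminium side rails 8 mm (x 14 to 24 mm each side, so the channel is 28 mm wide), plywood end board 120 mm (y -174 to -162), dark spring housing 46 mm (y 121 to 167).
- seat (a point): Centre of the seat on top of the jig's base (12 mm above the bench), axes as the jig's. The fixed stop, a dark steel bar 60 mm wide and 22 mm high above the base, has its face at y = -70 mm and its back at y = -86 mm. The loaded blank fills y = -70 to +70 mm, on its edge, its centre 24 mm above this point.
- carriage_face (a point): Point on the face of the sprung red carriage, 26 mm above the jig's base; moves with it, axes as the jig's. The carriage is 36 mm wide, 61 mm high above the base and 30 mm long behind its face. At its top a lip overhangs the face by 24 mm towards the stop; the lip's underside is 53 mm above the base.
- carriage (a joint): How far the carriage is pressed back (m), along the jig's +y. 0: at rest, face at y = +42 mm (gap to the stop 112 mm). End of travel 0.050: gap 162 mm, or 138 mm from stop to lip. 0.028: blank clamped. Spring force 6 N at 0 plus 0.15 N per mm, about 10 N on the clamped blank; it springs back when let go.
- nail_tin_mid (a point): Centre of the loose blue tin of nails, diameter 74, 55 mm high; bystander.
- tape_measure_mid (a point): Centre of the loose black and yellow tape measure, 32 x 76 x 63 mm high; bystander.
- sanding_block_mid (a point): Centre of the loose cork sanding block, 62 x 110 x 26 mm, lying flat; bystander.

How it is judged:
On the way, in this order (a step that is already met when the one before it is completed fails the run):
1. the blank lies on its long narrow edge on the bench, let go (height (world z) of blank_mid between 0.02 and 0.028 m and angle between the x axis of blank_mid and the z axis of fixture, either way round below 0.1 rad and contact force between the fingers and blank below 0.1 N), for 0.2 s.
2. the carriage is pressed back beyond the blank's length with the blank over the channel (value of joint carriage above 0.03 m and x of blank_mid in the frame of fixture between -0.012 and 0.012 m and y of blank_mid in the frame of fixture between -0.05 and 0.05 m), for 0.05 s.
At the end, for the whole second after the job is handed in: The blank stands at rest on its long narrow edge in the jig: centre within 5 mm across and 3 mm along the channel of the seat's centre, flat on the base within 2.5 mm, square and upright within 0.06 rad, clamped by the carriage (pressed back 25 to 31 mm) (x of blank_mid in the frame of seat between -0.005 and 0.005 m and y of blank_mid in the frame of seat between -0.003 and 0.003 m and z of blank_mid in the frame of seat between 0.0215 and 0.0265 m and angle between the y axis of blank_mid and the y axis of fixture, either way round below 0.06 rad and angle between the x axis of blank_mid and the z axis of fixture, either way round below 0.06 rad and value of joint carriage between 0.025 and 0.031 m and linear speed of blank below 0.01 m/s); the robot touches nothing.
It fails at once if the tin, the tape measure or the sanding block is moved by more than 20 mm (distance of any of nail_tin_mid, tape_measure_mid, sanding_block_mid from where it was at the start of the episode above 0.02 m).
It also fails if it takes over 72 s, if anything falls off the work surface, if the arm or the gripper's body presses on something with over 40 N, if the wrist force passes 120 N, or if a joint passes its speed limit or range.

ROBOT

A 6-joint arm with a two-finger parallel gripper is mounted at the origin on a cart in front of the work surface, level with it; the furniture and walls round the work are solid. World frame = base frame: x ahead of the robot, y to its left, z up, the work surface at z = 0. Lengths are in m, angles in rad, forces in N, time in s.
With the tool pointing down it reaches from about 0.35 to 0.775 m from the base axis. Payload 5.5 kg.
Tool frame: the origin (TCP) lies at the very end of the fingers, on their centre line; the grasp point (between the pads) lies 19 mm behind it; z points along the fingers, y is the direction in which the jaws open and shut (so a half turn about z gives the same grasp; the last joint's range is limited). The gripper opens to 85 mm and grips with 20 to 120 N. Pads are 22 mm wide; open, the fingers measure 114 mm over their backs; the gripper's body (76 mm by 85 mm) begins 54 mm behind the grasp point. The pads swing forward as they close: fully open they stand 13 mm farther back than shut.
Start: joints at [-1.269, 0.313, 0.046, 1.304, 0, 1.431], TCP at [0.246, -0.52, 0.231] pointing down, gripper open.
Joint ranges: [-2.76, 2.76], [-0.86, 1.69], [-1.03, 1.26], [-2.2, 2.34], [-1.47, 1.5], [-3.14, 3.14]. Speed limits (rad/s): [2.57, 2.57, 3.14, 3.14, 3.14, 3.14].

INTERFACE

Orientations are given as [roll, pitch, yaw] about the fixed x, y, z axes, in that order (R = Rz(yaw) Ry(pitch) Rx(roll)).
In Python, from cell import r, viewer gives the robot as it stands.
- The arm moves only by the shell command python3 -m inch 'ROWS' [FORCE]. ROWS is a JSON object of lists of equal length, an entry for each row: "travel": the shift along the tool's x, y, z as a fraction of full scale, a list of three; "dr": the turn, a rotation vector about the tool's x, y, z as a fraction of full scale, a list of three; "hand": the closure, from -1 (fully open) to 1 (shut), so that 0 is half open. A call has 1 to 8 rows; each row is the pose to reach, as a shift and turn from the pose commanded when the call began, along the tool's axes at that moment; what a row does not reach only later rows make up. Full scale, the value 1, is 0.25 m for a shift and 1.5 rad for a turn. A row lasts 1/10 s, in which the tool goes at most 50 mm and 8.59 degrees, less where a joint would pass 70% of its speed; a pose out of reach is approached as far as the arm can. A call with a number of a shift or a turn outside -1 to 1 is refused whole. A call with a gripper value outside its range is refused whole. The fingers move at their own pace and stop on an object; FORCE is the grip in N (left out, the last holds). Time passes only in rows, so rows that repeat a pose let the fingers close. It gives the time, the measured TCP pose, the force and the opening at its end, in the units of the state.
- r.get_state(): the state, without advancing time (a new reading comes with each control period).
- viewer.read_camera(name): name is "side" or "top"; returns a dict with "color" (400x640x3 uint8, red, green, blue), "camera_matrix" (3x3 intrinsics, pixels), "R" (3x3) and "t" (3): a world point X has camera coordinates R X + t. Camera axes: x right, y down, z forward; pixel columns grow to the right and rows downward; lengths in m; the calibration is good to about 2 mm. A picture is of the moment at which its call begins. There is no depth.
- r.sign_off(): hands the job in, once; it reports no verdict.
The state is a dict: "t": time; "joint_positions": joint angles; "qvel": joint speeds; "tau": joint torques, N m; "tcp_pos": TCP position; "tool_rot": TCP orientation; "force": force on the tool from outside, world axes, zero at the start; "wrist_torque": the same for the moment, N m; "grip_width": opening from 0.0 (shut) to 1.0 (fully open).
Only numpy, scipy, OpenCV 4.12 (cv2) and the standard library are available. Lean on these libraries where they do the work, as an engineer would, in place of code of your own. Each camera call takes 0.05 s, during which the arm holds its last target.

## Working session

There is one attempt and no reset: what is moved stays moved. The work goes in short steps, Python scripts to look and compute and a shell command to move; the robot and the scene stay as the last step left them, time stands still between calls to the robot, and variables do not carry over. Pictures are saved under pics/ and viewed, and the job is handed in when it is done.

```bash
ls; mkdir -p pics; python3 - <<'E'
from cell import r, viewer
import cv2, numpy as np
np.set_printoptions(precision=4,suppress=True)
print(r.get_state())
for n in ("side","top"):
    c=viewer.read_camera(n); cv2.imwrite(f"pics/{n}0.png",c["color"][:,:,::-1]); print(n,c["camera_matrix"],c["R"],c["t"])
E
```

```text
pics
{'t': 0.0, 'joint_positions': array([-1.2686,  0.314 ,  0.045 ,  1.3036, -0.    ,  1.4312]), 'qvel': array([ 0.0006,  0.001 ,  0.0008, -0.0015, -0.0014,  0.0011]), 'tau': array([ -0.0005, -48.0633,  29.8531,   0.0193,  -0.0003,  -0.    ]), 'tcp_pos': array([ 0.2457, -0.5193,  0.2304]), 'tool_rot': array([-3.1398, -0.0002,  0.4418]), 'force': array([ 0.0994, -0.4118,  0.7291]), 'wrist_torque': array([ 0.0422, -0.0095,  0.0058]), 'grip_width': 0.9968255786878502}
side [[383.3999   0.     313.8231]
 [  0.     383.3999 198.5365]
 [  0.       0.       1.    ]] [[ 0.9949 -0.1012  0.0049]
 [-0.0419 -0.4552 -0.8894]
 [ 0.0922  0.8846 -0.4571]] [-0.6017  0.095   0.963 ]
top [[513.0079   0.     318.7728]
 [  0.     513.0079 206.9131]
 [  0.       0.       1.    ]] [[ 0.0108 -0.9995  0.0297]
 [-0.9887 -0.0151 -0.1489]
 [ 0.1493 -0.0277 -0.9884]] [-0.0356  0.5842  1.1797]
```

View pics/side0.png

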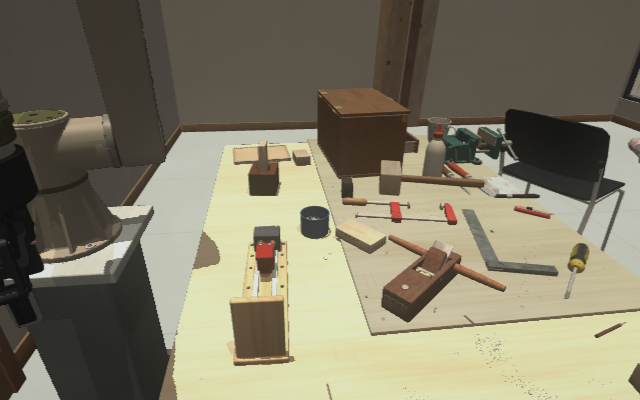

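View pics/top0.png

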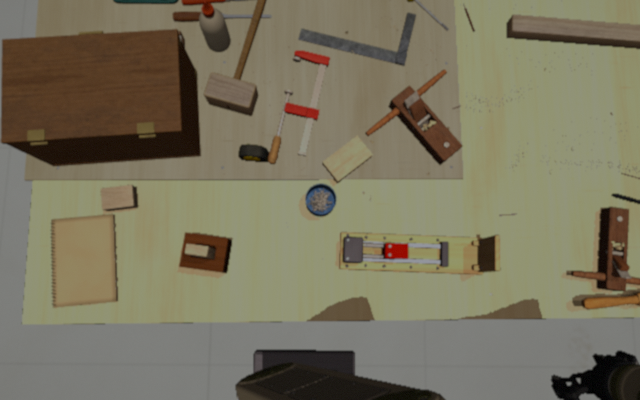

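The side view shows the stand at about (264,180), the jig from (260,350) to (268,235) and the tin at (315,222). In the top view the stand is at (205,253) and the jig spans x=340–500 at y=250. I'll enlarge both.

```bash
python3 - <<'E'
import cv2
t=cv2.imread("pics/top0.png"); s=cv2.imread("pics/side0.png")
cv2.imwrite("pics/t_jig.png",cv2.resize(t[220:290,330:510],None,fx=4.4,fy=4.4,interpolation=cv2.INTER_CUBIC))
cv2.imwrite("pics/t_st.png",cv2.resize(t[220:285,165:245],None,fx=8,fy=8,interpolation=cv2.INTER_CUBIC))
cv2.imwrite("pics/s_jig.png",cv2.resize(s[220:370,220:310],None,fx=4,fy=4,interpolation=cv2.INTER_CUBIC))
cv2.imwrite("pics/s_st.png",cv2.resize(s[135:205,235:295],None,fx=8,fy=8,interpolation=cv2.INTER_CUBIC))
E
```

```text
(no output)
```

View pics/t_jig.png

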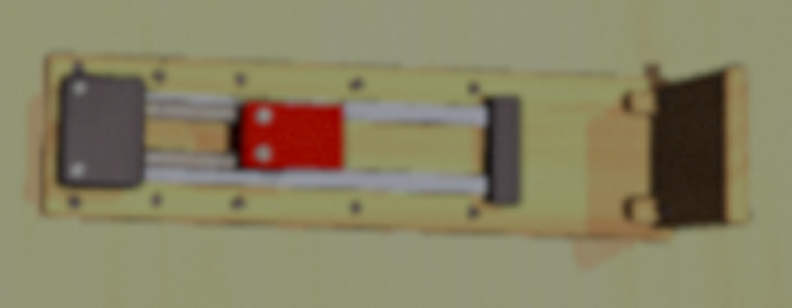

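View pics/t_st.png

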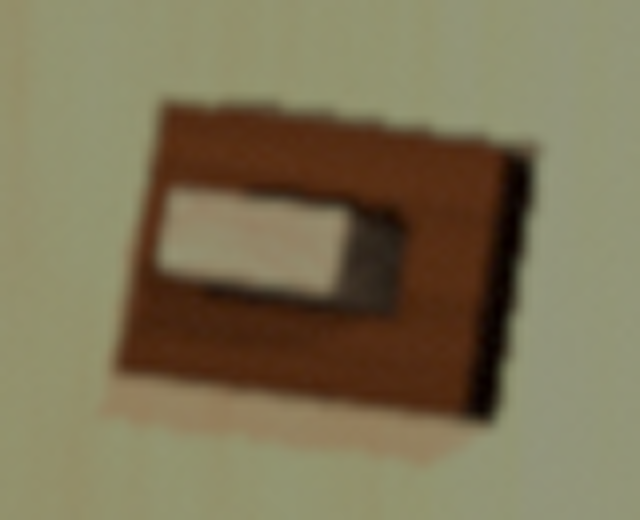

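View pics/s_jig.png

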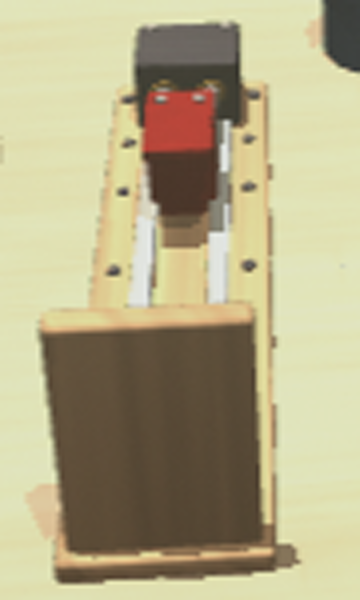

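View pics/s_st.png

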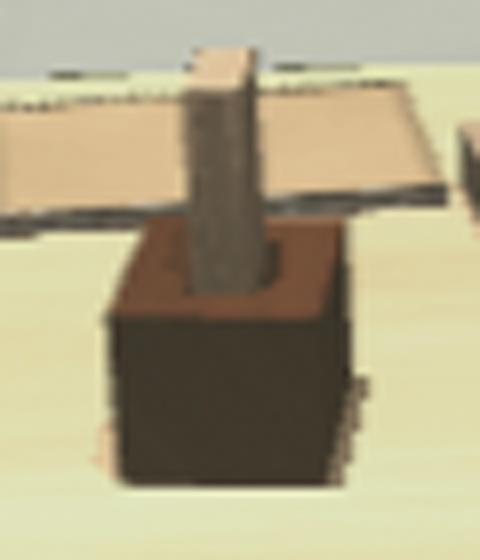

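```bash
cat > fit.py <<'E'
import numpy as np, json, os, pickle
from scipy.optimize import least_squares
CAL="cal.pkl"
def cams():
    if not os.path.exists(CAL):
        from cell import viewer
        pickle.dump({n:{k:v for k,v in viewer.read_camera(n).items() if k!="color"} for n in("side","top")},open(CAL,"wb"))
    return pickle.load(open(CAL,"rb"))
C=cams()
def proj(n,X):
    c=C[n]; p=(c["camera_matrix"]@(c["R"]@np.atleast_2d(X).T+c["t"].reshape(3,1))).T
    return p[:,:2]/p[:,2:]
def place(p,X):
    c,s=np.cos(p[2]),np.sin(p[2]); X=np.asarray(X,float)/1000
    return np.c_[p[0]+c*X[:,0]-s*X[:,1],p[1]+s*X[:,0]+c*X[:,1],X[:,2]]
def fit(obs,p0):
    """obs: list (cam, (x,y,z)mm, (u,v))"""
    def f(p): return np.concatenate([(proj(n,place(p,[X]))[0]-np.array(u)) for n,X,u in obs])
    s=least_squares(f,p0,loss="soft_l1"); return s.x,f(s.x).reshape(-1,2)
def crop(uv,f,off): return (uv[0]+.5)/f-.5+off[0],(uv[1]+.5)/f-.5+off[1]
def ray(n,uv,z):
    c=C[n]; d=c["R"].T@np.linalg.solve(c["camera_matrix"],[uv[0],uv[1],1]); o=-c["R"].T@c["t"]
    return o+d*(z-o[2])/d[2]
E
python3 - <<'E'
from fit import *
np.set_printoptions(precision=4,suppress=True)
T=lambda X,u:("top",X,crop(u,4.4,(330,220)))
S=lambda X,u:("side",X,crop(u,4,(220,220)))
jt=[T((45,172,12),(46,55)),T((-45,172,12),(42,212)),T((30,-70,34),(490,98)),T((30,-86,34),(520,98)),T((-30,-70,34),(487,203)),T((-30,-86,34),(518,203)),T((18,18,73),(343,105)),T((-18,18,73),(343,168))]
js=[S((-45,-178,12),(57,557)),S((-45,-178,0),(60,580)),S((45,-178,12),(273,545)),S((45,-178,0),(273,568))]
for o in (jt,js,jt+js):
    p,res=fit(o,[.45,0,0]); print("jig",p,"\n",res.round(1).tolist())
T=lambda X,u:("top",X,crop(u,8,(165,220)))
S=lambda X,u:("side",X,crop(u,8,(235,135)))
st=[T((40,50,70),(163,102)),T((40,-50,70),(505,148)),T((-40,50,70),(118,372)),T((-40,-50,70),(470,412))]
ss=[S((-40,-50,70),(110,317)),S((-40,-50,0),(120,485)),S((40,-50,70),(328,318)),S((40,-50,0),(338,485))]
b=[T((11,24,150),(165,186)),T((11,-24,150),(350,207)),T((-11,24,150),(160,272)),T((-11,-24,150),(335,293))]
for nm,o in (("stand",st),("stand_s",ss),("stand_b",st+ss),("blank",b)):
    p,res=fit(o,[.45,.4,-.1]); print(nm,p,"\n",res.round(1).tolist())
E
```

```text
jig [ 0.4801 -0.2516 -0.0315] 
 [[-0.1, -0.9], [-0.5, 0.6], [0.0, -0.9], [-0.2, -0.6], [0.6, 0.4], [0.2, 0.7], [0.1, -0.4], [-0.1, 0.9]]
jig [ 0.4809 -0.249  -0.0339] 
 [[-0.9, 0.2], [-0.9, -0.4], [0.8, 0.3], [1.0, -0.3]]
jig [ 0.4802 -0.2506 -0.0301] 
 [[-0.6, -0.9], [-1.0, 0.6], [-0.4, -1.0], [-0.6, -0.7], [0.1, 0.3], [-0.2, 0.6], [-0.3, -0.4], [-0.5, 0.8], [-1.0, 1.1], [-1.0, 0.5], [0.8, 1.0], [1.0, 0.4]]
stand [ 0.4729  0.2349 -0.1066] 
 [[-0.1, -0.4], [0.4, -1.0], [0.0, 0.6], [-0.3, 0.8]]
stand_s [ 0.4725  0.2376 -0.0836] 
 [[0.1, 0.1], [0.5, 0.1], [-0.2, -0.1], [-0.5, 0.0]]
stand_b [ 0.4732  0.2351 -0.1024] 
 [[-0.3, -0.5], [0.2, -1.2], [-0.0, 0.5], [-0.3, 0.5], [0.0, 0.3], [0.5, 0.4], [-0.3, 0.3], [-0.6, 0.5]]
blank [ 0.4727  0.236  -0.0978] 
 [[0.5, 0.3], [-0.3, 0.2], [-0.4, -0.2], [0.2, -0.3]]
```

```bash
cat > go.py <<'E'
import numpy as np
from scipy.spatial.transform import Rotation as Ro
np.set_printoptions(precision=3,suppress=True)
def Rdown(yaw,a=0,b=0): # tool down with yaw, tilted about tool y by a
    return Ro.from_euler("xyz",[np.pi,0,yaw])*Ro.from_euler("y",a)
def now():
    from cell import r
    s=r.get_state(); return s,np.array(s["tcp_pos"]),Ro.from_euler("xyz",s["tool_rot"])
def rel(p,R,p0=None,R0=None):
    """travel and dr fractions to reach TCP p with rotation R"""
    if p0 is None: s,p0,R0=now()
    tr=R0.inv().apply(np.array(p)-p0)/.25; dr=(R0.inv()*R).as_rotvec()/1.5
    print("travel",tr.round(3).tolist(),"dr",dr.round(3).tolist())
def tcp_from_grasp(g,R): return np.array(g)+R.apply([0,0,.019])
E
python3 - <<'E'
from go import *
from fit import ray
print("tin",ray("top",(320,200),.055),"tape",ray("top",(254,153),.06),"sand",ray("top",(347,158),.026))
R=Rdown(1.467)
rel([.42,-.30,.32],R)
E
```

```text
tin [ 0.6   -0.03   0.055] tape [0.71  0.128 0.06 ] sand [ 0.71  -0.097  0.026]
travel [1.006, -0.496, -0.356] dr [-0.001, -0.0, -0.683]
```

```bash
python3 -m inch '{"travel":[[0,0,-0.2],[0,0,-0.3],[0.95,-0.5,-0.36],[0.95,-0.5,-0.36],[0.95,-0.5,-0.36],[0.95,-0.5,-0.36],[0.95,-0.5,-0.36],[0.95,-0.5,-0.36]],"dr":[[0,0,0],[0,0,-0.1],[0,0,-0.683],[0,0,-0.683],[0,0,-0.683],[0,0,-0.683],[0,0,-0.683],[0,0,-0.683]],"hand":[-1,-1,-1,-1,-1,-1,-1,-1]}'
python3 - <<'E'
from go import *
R=Rdown(1.467)
s,p,_=now(); print(p,s["tool_rot"],s["joint_positions"])
rel([.44,-.1,.32],R)
E
```

```text
t: 1.0
tcp_pos: [0.4088, -0.3018, 0.3218]
tool_rot: [3.141, -0.001, 1.476]
force: [-1.0, -0.9, -1.2]
grip_width: 0.998
[ 0.409 -0.302  0.322] [ 3.141 -0.001  1.476] [-0.795  0.172  0.082  1.48   0.001  0.871]
travel [0.815, 0.048, 0.008] dr [0.001, -0.0, 0.006]
```

```bash
python3 - <<'E'
from go import *
R=Rdown(1.47,.9)
c,s=np.cos(-.1),np.sin(-.1)
g=np.array([.4727-s*-.008,.2355+c*-.008,.125])
G=tcp_from_grasp(g,R); P=G-R.apply([0,0,.09])
print(g,G,P)
rel(P+[0,-.07,.08],Rdown(1.47,.5))
E
```

```text
[0.472 0.228 0.125] [0.473 0.242 0.113] [0.466 0.172 0.169]
travel [1.63, 0.075, 0.292] dr [-0.0, 0.333, 0.004]
```

```bash
python3 -m inch '{"travel":[[1,0.075,0.1],[1,0.075,0.1],[1,0.075,0.1],[1,0.075,0.1],[1,0.075,0.1],[1,0.075,0.1],[1,0.075,0.1]],"dr":[[0,0.33,0],[0,0.33,0],[0,0.33,0],[0,0.33,0],[0,0.33,0],[0,0.33,0],[0,0.33,0]],"hand":[-1,-1,-1,-1,-1,-1,-1]}'
python3 - <<'E'
from go import *
s,p,_=now(); print(p,s["tool_rot"],s["joint_positions"])
R=Rdown(1.47,.9)
rel([.466,.172,.169],R)
E
```

```text
t: 1.7
tcp_pos: [0.4516, -0.0574, 0.2963]
tool_rot: [-3.142, -0.495, 1.469]
force: [0.6, -0.1, 1.1]
grip_width: 0.999
[ 0.452 -0.057  0.296] [-3.142 -0.495  1.469] [-0.595  0.189 -0.057  1.575  0.431  1.023]
travel [0.567, -0.036, 0.884] dr [0.0, 0.27, -0.0]
```

```bash
python3 -m inch '{"travel":[[0.567,-0.036,0.6],[0.567,-0.036,0.884],[0.567,-0.036,0.884],[0.567,-0.036,0.884],[0.567,-0.036,0.884],[0.567,-0.036,0.884],[0.567,-0.036,0.884]],"dr":[[0,0.27,0],[0,0.27,0],[0,0.27,0],[0,0.27,0],[0,0.27,0],[0,0.27,0],[0,0.27,0]],"hand":[-1,-1,-1,-1,-1,-1,-1]}'
python3 - <<'E'
from go import *
from cell import viewer
import cv2
s,p,_=now(); print(p,s["tool_rot"],s["joint_positions"])
R=Rdown(1.47,.9)
rel([.473,.242,.113],R)
for n in ("side","top"): cv2.imwrite(f"pics/{n}1.png",cv2.resize(viewer.read_camera(n)["color"][100:300,120:440,::-1],None,fx=2,fy=2))
E
```

```text
t: 2.4
tcp_pos: [0.4659, 0.1715, 0.168]
tool_rot: [-3.139, -0.9, 1.466]
force: [-0.9, -0.3, -0.6]
grip_width: 1.002
[0.466 0.171 0.168] [-3.139 -0.9    1.466] [-0.32   0.276 -0.485  1.077  0.87   1.229]
travel [0.004, -0.001, 0.359] dr [0.001, 0.0, -0.002]
```

View pics/side1.png

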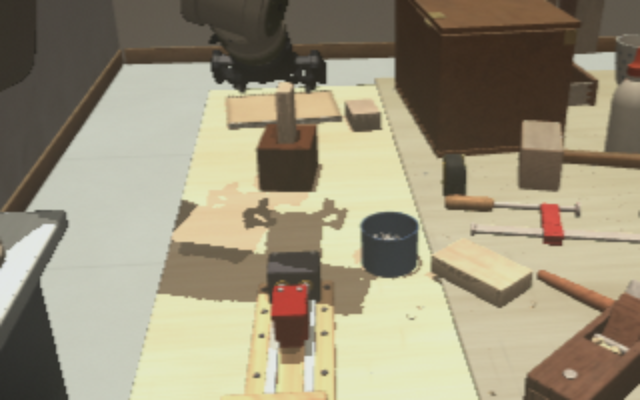

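View pics/top1.png

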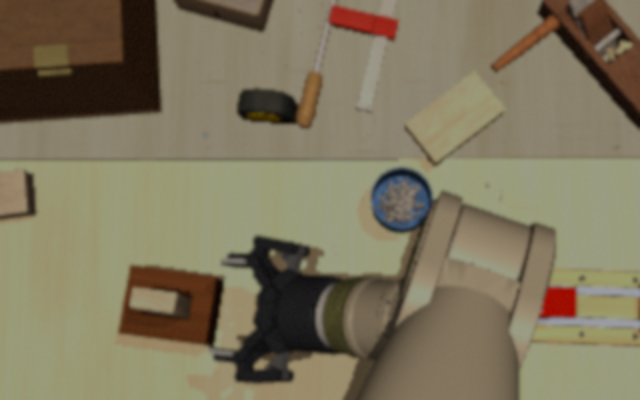

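The gripper points at the blank and is centred: the fingertips at (235,260) and (225,353) have their midpoint on the blank's axis. I'll advance and close.

```bash
python3 -m inch '{"travel":[[0.004,0,0.18],[0.004,0,0.36],[0.004,0,0.36],[0.004,0,0.36],[0.004,0,0.36],[0.004,0,0.36],[0.004,0,0.36],[0.004,0,0.36]],"dr":[[0,0,0],[0,0,0],[0,0,0],[0,0,0],[0,0,0],[0,0,0],[0,0,0],[0,0,0]],"hand":[-1,-1,-1,0.4,0.7,1,1,1]}' 60
python3 -m inch '{"travel":[[0,0,0],[0,0,0],[0,0,0]],"dr":[[0,0,0],[0,0,0],[0,0,0]],"hand":[1,1,1]}' 60
python3 - <<'E'
from go import *
s,p,R0=now(); print(p,s["tool_rot"],s["force"])
rel(p+[0,0,.1],R0)
E
```

```text
t: 3.3
tcp_pos: [0.4749, 0.2408, 0.1146]
tool_rot: [3.141, -0.9, 1.466]
force: [-1.2, -3.3, 4.8]
grip_width: 0.249
t: 3.6
tcp_pos: [0.4749, 0.241, 0.1147]
tool_rot: [3.14, -0.9, 1.467]
force: [-2.1, -4.7, 6.4]
grip_width: 0.253
[0.475 0.241 0.115] [ 3.14  -0.9    1.467] [-2.112 -4.732  6.434]
travel [0.313, 0.001, -0.249] dr [0.0, 0.0, 0.0]
```

```bash
python3 -m inch '{"travel":[[0.06,0,-0.05],[0.12,0,-0.1],[0.19,0,-0.15],[0.25,0,-0.2],[0.313,0,-0.25],[0.313,0,-0.25],[0.313,0,-0.25]],"dr":[[0,0,0],[0,0,0],[0,0,0],[0,0,0],[0,0,0],[0,0,0],[0,0,0]],"hand":[1,1,1,1,1,1,1]}'
python3 - <<'E'
from go import *
from cell import viewer
import cv2
s,p,_=now(); print(p,s["tool_rot"],s["force"])
for n in ("side",): cv2.imwrite(f"pics/{n}2.png",cv2.resize(viewer.read_camera(n)["color"][80:280,120:440,::-1],None,fx=2,fy=2))
E
```

```text
t: 4.3
tcp_pos: [0.4743, 0.241, 0.2138]
tool_rot: [3.14, -0.899, 1.467]
force: [-0.4, 0.6, -2.0]
grip_width: 0.25
[0.474 0.241 0.214] [ 3.14  -0.899  1.467] [-0.403  0.583 -2.036]
```

View pics/side2.png

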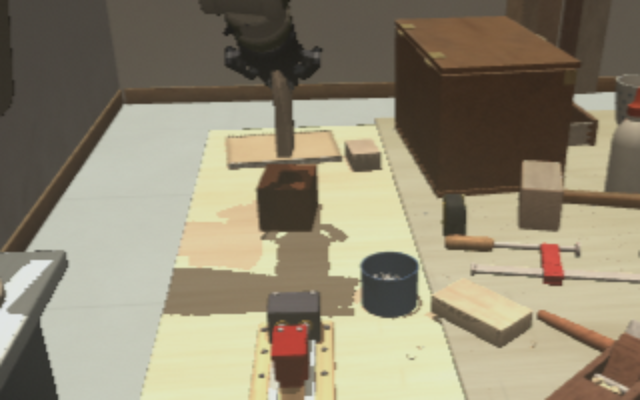

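```bash
cat >> go.py <<'E'
# blank pose in tool frame at grasp 1 (blank frame here: long axis L (up in stand), wide W (stand y), thick T (stand x))
Rs=Ro.from_euler("z",-.1)  # columns T,W,L
def grasp1():
    pt=np.array([.4749,.241,.1147]); Rt=Ro.from_euler("xyz",[3.14,-.9,1.467])
    c=np.array([.4727,.2355,.080])
    return Rt.inv().apply(c-pt), Rt.inv()*Rs
E
python3 - <<'E'
from go import *
c,Rb=grasp1(); print(c)
R=Rdown(1.54,-.9+np.pi/2*0-0.671+.9)
print((R*Rb).as_matrix())
s,p,R0=now()
ctr=np.array([.45,.06,.024])
t=ctr-R.apply(c); print("final tcp",t,"tip z",t[2])
rel(t+[0,0,.10],R)
E
```

```text
[-0.031 -0.002  0.017]
[[ 0.999 -0.005  0.032]
 [-0.032 -0.     0.999]
 [-0.005 -1.    -0.   ]]
final tcp [0.453 0.095 0.018] tip z 0.018292555962667326
travel [-0.665, -0.022, -0.227] dr [0.006, -1.046, -0.054]
```

```bash
python3 -m inch '{"travel":[[-0.15,-0.01,-0.12],[-0.3,-0.01,-0.2],[-0.45,-0.022,-0.227],[-0.665,-0.022,-0.227],[-0.665,-0.022,-0.227],[-0.665,-0.022,-0.227],[-0.665,-0.022,-0.227],[-0.665,-0.022,-0.227]],"dr":[[0,-0.1,0],[0,-0.2,0],[0,-0.3,-0.02],[0,-0.4,-0.03],[0.003,-0.5,-0.03],[0.003,-0.6,-0.03],[0.003,-0.7,-0.03],[0.003,-0.8,-0.03]],"hand":[1,1,1,1,1,1,1,1]}'
python3 - <<'E'
from go import *
c,Rb=grasp1()
R=Rdown(1.54,-.671)
s,p,R0=now(); print(p,s["tool_rot"],s["joint_positions"])
rel(np.array([.45,.06,.084])-R.apply(c),R)
E
```

```text
t: 5.15
tcp_pos: [0.4533, 0.0947, 0.119]
tool_rot: [3.131, 0.302, 1.505]
force: [0.7, -0.1, -1.4]
grip_width: 0.246
[0.453 0.095 0.119] [3.131 0.302 1.505] [ 0.22   0.251 -0.361  1.036 -0.293  1.867]
travel [0.048, -0.004, 0.156] dr [-0.004, -0.246, -0.022]
```

```bash
python3 -m inch '{"travel":[[0,-0.004,0],[0,-0.004,0],[0,-0.004,0],[0.048,-0.004,0.156],[0.048,-0.004,0.156],[0.048,-0.004,0.156],[0.048,-0.004,0.156]],"dr":[[-0.004,-0.1,-0.022],[-0.004,-0.2,-0.022],[-0.004,-0.246,-0.022],[-0.004,-0.246,-0.022],[-0.004,-0.246,-0.022],[-0.004,-0.246,-0.022],[-0.004,-0.246,-0.022]],"hand":[1,1,1,1,1,1,1]}'
python3 - <<'E'
from go import *
from cell import viewer
import cv2
c,Rb=grasp1()
R=Rdown(1.54,-.671)
s,p,R0=now(); print(p,s["tool_rot"],s["force"])
rel(np.array([.45,.06,.025])-R.apply(c),R)
for n in ("side","top"): cv2.imwrite(f"pics/{n}3.png",cv2.resize(viewer.read_camera(n)["color"][100:300,160:420,::-1],None,fx=3,fy=3))
E
```

```text
t: 5.85
tcp_pos: [0.4529, 0.0945, 0.0793]
tool_rot: [-3.141, 0.666, 1.54]
force: [0.4, 0.2, -0.6]
grip_width: 0.249
[0.453 0.095 0.079] [-3.141  0.666  1.54 ] [ 0.354  0.187 -0.579]
travel [0.149, -0.001, 0.189] dr [-0.001, -0.003, -0.0]
```

View pics/side3.png

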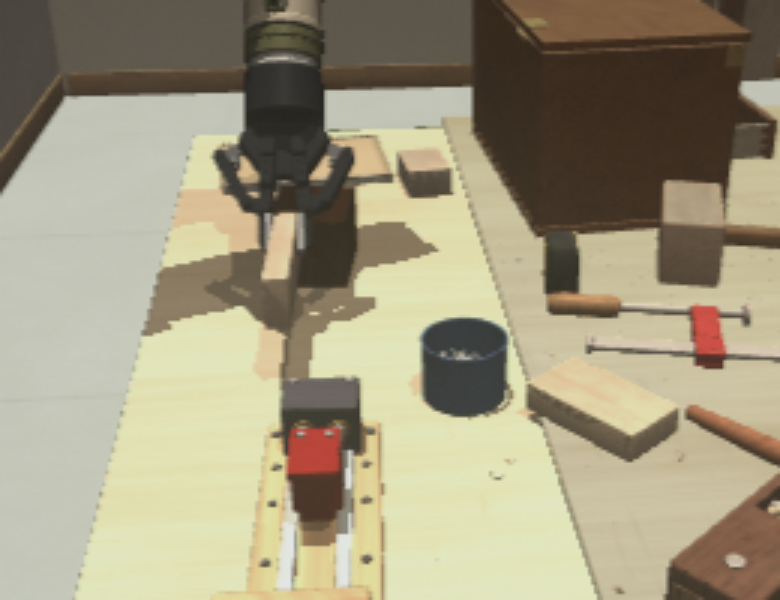

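View pics/top3.png

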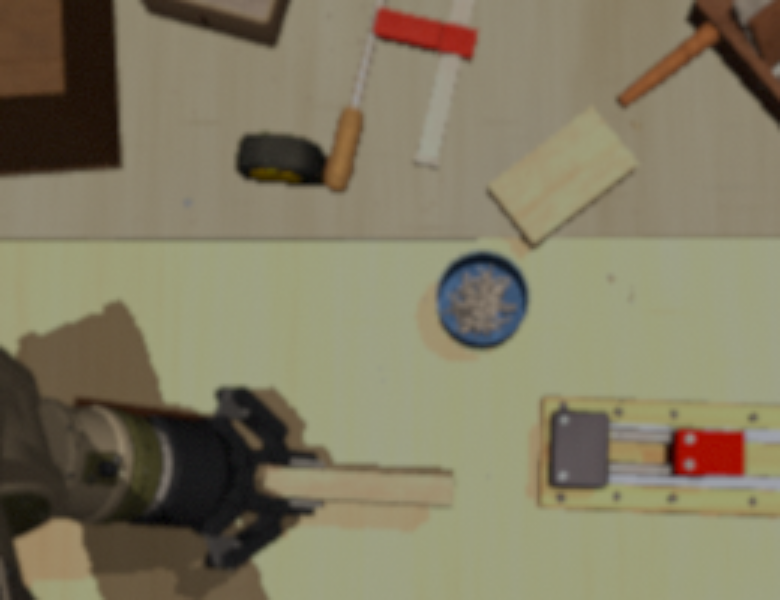

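```bash
python3 - <<'E'
from go import *
c,Rb=grasp1()
R=Rdown(1.54,-.671)
for z in (.075,.035,.0245): rel(np.array([.45,.03,z])-R.apply(c),R)
E
```

```text
travel [-0.069, 0.001, 0.107] dr [0.0, -0.004, -0.001]
travel [0.03, 0.001, 0.233] dr [0.0, -0.004, -0.001]
travel [0.056, 0.001, 0.266] dr [0.0, -0.004, -0.001]
```

```bash
python3 -m inch '{"travel":[[-0.069,0,0.107],[-0.069,0,0.107],[0.03,0,0.233],[0.03,0,0.233],[0.045,0,0.25],[0.056,0,0.266],[0.056,0,0.266],[0.056,0,0.266]],"dr":[[0,-0.004,0],[0,-0.004,0],[0,-0.004,0],[0,-0.004,0],[0,-0.004,0],[0,-0.004,0],[0,-0.004,0],[0,-0.004,0]],"hand":[1,1,1,1,1,1,1,1]}'
python3 - <<'E'
from go import *
from cell import viewer
import cv2
s,p,R0=now(); print(p,s["tool_rot"],s["force"])
for n in ("side",): cv2.imwrite(f"pics/{n}4.png",cv2.resize(viewer.read_camera(n)["color"][140:260,200:320,::-1],None,fx=5,fy=5))
E
```

```text
t: 6.75
tcp_pos: [0.4526, 0.0652, 0.0198]
tool_rot: [3.141, 0.673, 1.541]
force: [-1.8, 2.0, 9.2]
grip_width: 0.251
[0.453 0.065 0.02 ] [3.141 0.673 1.541] [-1.827  2.022  9.183]
```

View pics/side4.png

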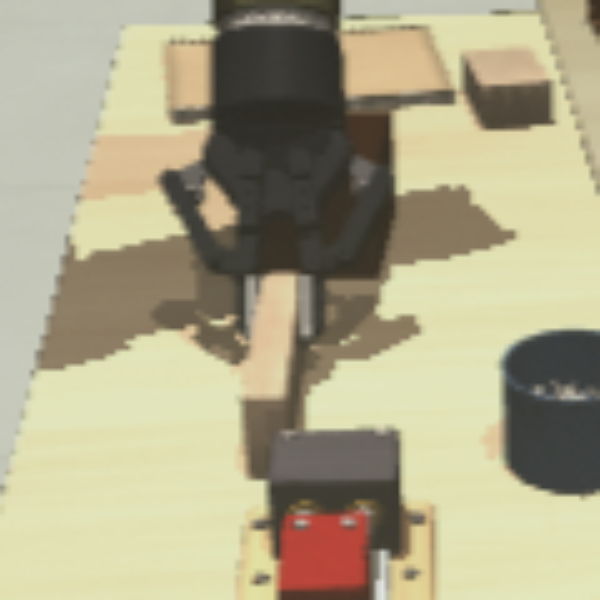

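The blank is on the bench and the contact force is about 9 N, so I'll release it and back off along the tool axis.

```bash
python3 -m inch '{"travel":[[0,0,0],[0,0,0],[0,0,0],[0,0,0],[0,0,0],[0,0,-0.1],[0,0,-0.25],[0,0,-0.4]],"dr":[[0,0,0],[0,0,0],[0,0,0],[0,0,0],[0,0,0],[0,0,0],[0,0,0],[0,0,0]],"hand":[0,0,0,0,0,0,0,0]}'
python3 - <<'E'
from go import *
s,p,R0=now(); print(p,s["tool_rot"])
rel([.45,.12,.25],Rdown(1.54))
E
```

```text
t: 7.6
tcp_pos: [0.4531, 0.1271, 0.0963]
tool_rot: [-3.138, 0.673, 1.541]
force: [0.4, 0.3, -0.6]
grip_width: 0.499
[0.453 0.127 0.096] [-3.138  0.673  1.541]
travel [-0.406, -0.013, -0.463] dr [-0.002, 0.449, -0.0]
```

```bash
python3 -m inch '{"travel":[[-0.406,0,-0.463],[-0.406,0,-0.463],[-0.406,0,-0.463],[-0.406,0,-0.463],[-0.406,0,-0.463],[-0.406,0,-0.463]],"dr":[[0,0.1,0],[0,0.2,0],[0,0.3,0],[0,0.449,0],[0,0.449,0],[0,0.449,0]],"hand":[0,0,0,0,0,0]}'
python3 - <<'E'
from go import *
from cell import viewer
import cv2
a=viewer.read_camera("top")["color"];b=viewer.read_camera("side")["color"]
cv2.imwrite("pics/full5t.png",a[:,:,::-1]);cv2.imwrite("pics/full5s.png",b[:,:,::-1])
cv2.imwrite("pics/t5.png",cv2.resize(a[210:290,240:350,::-1],None,fx=7,fy=7,interpolation=cv2.INTER_CUBIC))
cv2.imwrite("pics/s5.png",cv2.resize(b[170:250,220:300,::-1],None,fx=7,fy=7,interpolation=cv2.INTER_CUBIC))
E
```

```text
t: 8.2
tcp_pos: [0.4539, 0.1177, 0.2506]
tool_rot: [3.141, -0.002, 1.536]
force: [0.5, -0.3, -0.1]
grip_width: 0.501
```

View pics/t5.png

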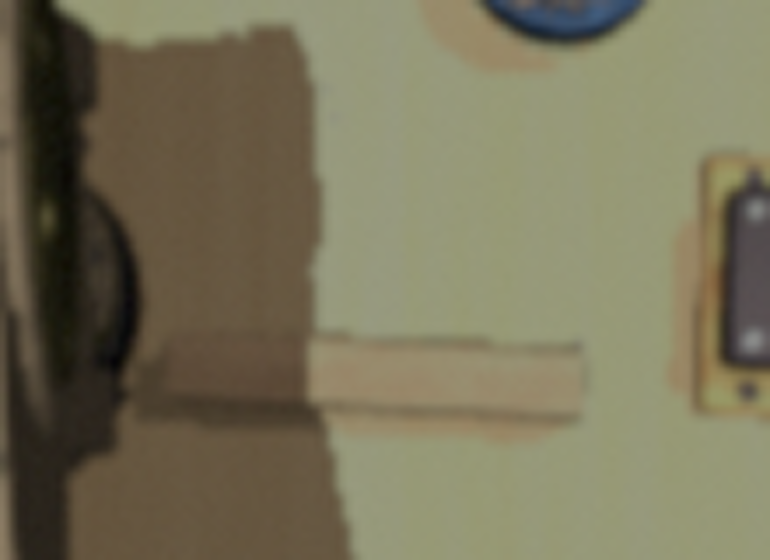

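View pics/s5.png

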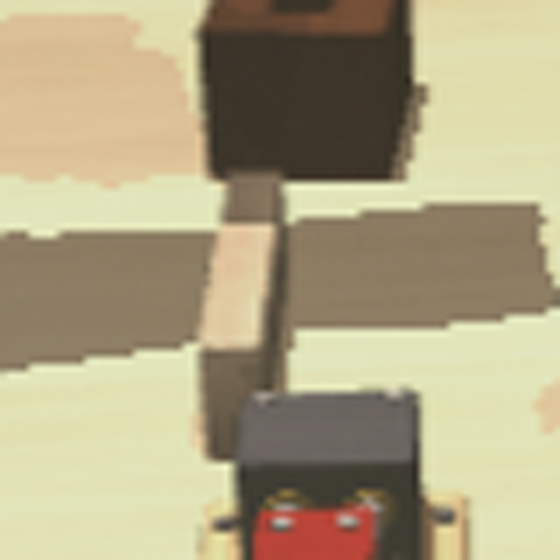

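```bash
python3 - <<'E'
from go import *
from fit import *
c,Rb=grasp1()
R=Ro.from_euler("xyz",[3.141,.673,1.541]); print("pred centre",np.array([.4526,.0652,.0198])+R.apply(c), (R*Rb).as_matrix()[:,2])
T=lambda X,u:("top",X,crop(u,7,(240,210)))
S=lambda X,u:("side",X,crop(u,7,(220,170)))
t=[T((11,-70,48),(582,345)),T((-11,-70,48),(580,416))]
s=[S((-11,-70,48),(203,347)),S((11,-70,48),(266,347)),S((-11,70,48),(228,175)),S((11,70,48),(283,175))]
for o in (t,s,t+s): print(*fit(o,[.45,.03,-.03]))
a=ray("top",crop((320,338),7,(240,210)),.048);b=ray("top",crop((582,345),7,(240,210)),.048);d=a-b;print("yaw",np.arctan2(-d[0],d[1]))
a=ray("top",crop((320,410),7,(240,210)),.048);b=ray("top",crop((582,417),7,(240,210)),.048);d=a-b;print("yaw",np.arctan2(-d[0],d[1]))
E
```

```text
pred centre [0.45  0.031 0.026] [ 0.03   1.    -0.002]
[ 0.451  0.032 -0.019] [[-0.01   0.348]
 [ 0.01  -0.346]]
[ 0.451  0.03  -0.021] [[ 0.012  0.464]
 [-0.009  0.139]
 [-0.04  -0.266]
 [ 0.037 -0.515]]
[ 0.451  0.031 -0.022] [[ 0.169  0.293]
 [ 0.161 -0.403]
 [-0.045  0.208]
 [-0.077 -0.111]
 [-0.041 -0.468]
 [ 0.027 -0.713]]
yaw -0.014382479673799117
yaw -0.014891460993930636
```

```bash
python3 - <<'E'
from go import *
R=Rdown(1.545)
rel([.4503,.021,.10],R)
rel([.4503,.021,.016],R)
E
```

```text
travel [-0.392, 0.002, 0.597] dr [-0.001, 0.0, -0.004]
travel [-0.392, 0.003, 0.933] dr [-0.001, 0.0, -0.004]
```

```bash
python3 -m inch '{"travel":[[-0.2,0,0.1],[-0.392,0.003,0.25],[-0.392,0.003,0.4],[-0.392,0.003,0.597],[-0.392,0.003,0.597],[-0.392,0.003,0.597]],"dr":[[0,0,-0.004],[0,0,-0.004],[0,0,-0.004],[0,0,-0.004],[0,0,-0.004],[0,0,-0.004]],"hand":[0,0,0,0,0,0]}'
python3 - <<'E'
from go import *
from cell import viewer
import cv2
R=Rdown(1.545)
s,p,_=now(); print(p,s["tool_rot"])
rel([.4503,.021,.016],R)
b=viewer.read_camera("side")["color"]
cv2.imwrite("pics/s6.png",cv2.resize(b[140:250,200:310,::-1],None,fx=5,fy=5,interpolation=cv2.INTER_CUBIC))
E
```

```text
t: 8.9
tcp_pos: [0.4501, 0.0228, 0.0995]
tool_rot: [-3.136, -0.001, 1.547]
force: [0.7, -0.1, 0.4]
grip_width: 0.503
[0.45  0.023 0.099] [-3.136 -0.001  1.547]
travel [-0.008, 0.003, 0.334] dr [-0.004, -0.001, 0.002]
```

View pics/s6.png

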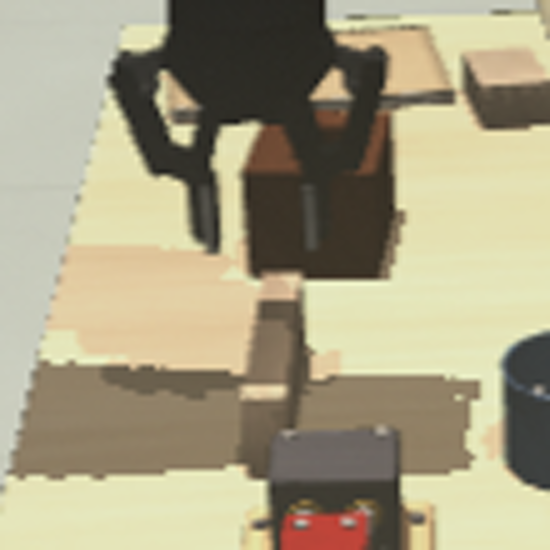

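```bash
python3 -m inch '{"travel":[[-0.008,0.003,0.15],[-0.008,0.003,0.25],[-0.008,0.003,0.334],[-0.008,0.003,0.334],[-0.008,0.003,0.334],[-0.008,0.003,0.334],[-0.008,0.003,0.334],[-0.008,0.003,0.334]],"dr":[[-0.004,0,0],[-0.004,0,0],[-0.004,0,0],[-0.004,0,0],[-0.004,0,0],[-0.004,0,0],[-0.004,0,0],[-0.004,0,0]],"hand":[0,0,0,0,1,1,1,1]}' 80
python3 -m inch '{"travel":[[0,0,0],[0,0,0]],"dr":[[0,0,0],[0,0,0]],"hand":[1,1]}' 80
python3 - <<'E'
from go import *
s,p,R0=now(); print(p,s["tool_rot"],s["force"])
E
```

```text
t: 9.75
tcp_pos: [0.4541, 0.0201, 0.019]
tool_rot: [3.132, -0.001, 1.546]
force: [-1.5, 0.8, 7.2]
grip_width: 0.248
t: 9.95
tcp_pos: [0.4541, 0.0201, 0.019]
tool_rot: [3.132, -0.002, 1.546]
force: [-0.6, 0.3, 6.6]
grip_width: 0.242
[0.454 0.02  0.019] [ 3.132 -0.002  1.546] [-0.596  0.328  6.617]
```

```bash
python3 -m inch '{"travel":[[0,0,-0.15],[0,0,-0.3],[0,0,-0.45],[0,0,-0.6],[0,0,-0.6],[0,0,-0.6]],"dr":[[0,0,0],[0,0,0],[0,0,0],[0,0,0],[0,0,0],[0,0,0]],"hand":[1,1,1,1,1,1]}'
python3 - <<'E'
from go import *
from cell import viewer
import cv2
s,p,_=now(); print(p,s["tool_rot"],s["force"],s["joint_positions"])
b=viewer.read_camera("side")["color"]
cv2.imwrite("pics/s7.png",cv2.resize(b[110:220,200:310,::-1],None,fx=5,fy=5,interpolation=cv2.INTER_CUBIC))
E
```

```text
t: 10.55
tcp_pos: [0.4524, 0.0197, 0.1685]
tool_rot: [3.132, -0.001, 1.546]
force: [0.1, -0.4, -0.4]
grip_width: 0.242
[0.452 0.02  0.169] [ 3.132 -0.001  1.546] [ 0.066 -0.421 -0.398] [-0.135  0.102 -0.378  1.082  0.002  1.46 ]
```

View pics/s7.png

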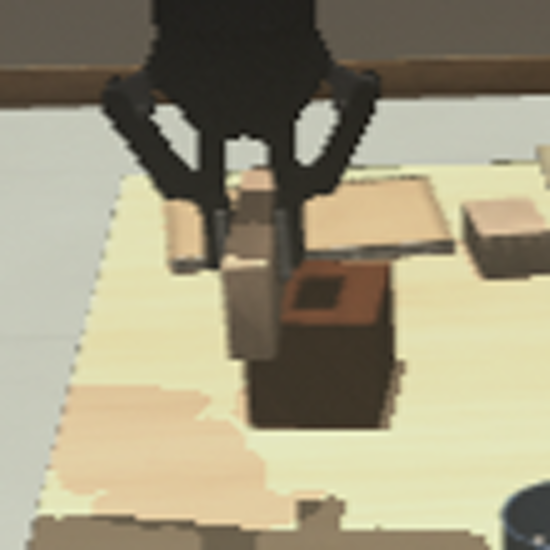

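```bash
cat >> go.py <<'E'
JIG=[.4803,-.2510,-.031]
BN=np.array([.081,0,.019]) # nose bottom corner in tool
def jigtcp(yB,zB,th,xoff=0,jig=JIG):
    """TCP pose with nose bottom corner at jig y,z(above base) mm, tail-up tilt th"""
    R=Rdown(np.pi/2+jig[2],-th)
    c,s=np.cos(jig[2]),np.sin(jig[2]); y=yB/1000; x=xoff/1000
    B=np.array([jig[0]+c*x-s*y, jig[1]+s*x+c*y, .012+zB/1000])
    return B-R.apply(BN),R
def where(jig=JIG):
    s,p,R=now(); B=p+R.apply(BN); c,s_=np.cos(jig[2]),np.sin(jig[2]); d=B-np.array([jig[0],jig[1],.012])
    L=R.apply([1,0,0])
    print("t",round(s["t"],2),"B jig mm x,y,z",(1000*np.array([c*d[0]+s_*d[1],-s_*d[0]+c*d[1],d[2]])).round(1),"theta",round(float(np.arcsin(-L[2])),3),"yaw err",round(float(np.arctan2(-L[0],L[1])-jig[2]),3),"jawtilt",round(float(R.apply([0,1,0])[2]),3),"F",np.round(s["force"],1),"grip",round(s["grip_width"],3))
E
python3 - <<'E'
from go import *
where(); rel(*jigtcp(-4,100,0)); rel(*jigtcp(-4,60,.35))
E
```

```text
t 10.6 B jig mm x,y,z [-37.8 350.8 136.3] theta -0.001 yaw err 0.006 jawtilt 0.006 F [ 0.3 -0.8 -1.4] grip 0.245
travel [-1.42, 0.14, 0.144] dr [0.004, -0.001, 0.004]
travel [-1.375, 0.14, 0.197] dr [0.005, -0.234, 0.003]
```

```bash
python3 -m inch '{"travel":[[-0.3,0.03,0],[-0.5,0.07,0],[-0.7,0.1,0],[-1,0.14,0],[-1,0.14,0],[-1,0.14,0],[-1,0.14,0]],"dr":[[0,0,0],[0,0,0],[0,-0.05,0],[0,-0.1,0.003],[0,-0.2,0.003],[0,-0.234,0.003],[0,-0.234,0.003]],"hand":[1,1,1,1,1,1,1]}'
python3 - <<'E'
from go import *
where(); rel(*jigtcp(-4,60,.35)); rel(*jigtcp(-4,25,.35))
E
```

```text
t: 11.3
tcp_pos: [0.4782, -0.2301, 0.1638]
tool_rot: [3.14, 0.347, 1.541]
force: [-0.2, 1.3, -0.7]
grip_width: 0.242
t 11.3 B jig mm x,y,z [ -2.8  90.5 106.4] theta 0.347 yaw err 0.001 jawtilt 0.001 F [-0.2  1.3 -0.7] grip 0.242
travel [-0.292, 0.01, 0.302] dr [0.001, -0.002, 0.001]
travel [-0.244, 0.01, 0.434] dr [0.001, -0.002, 0.001]
```

```bash
python3 -m inch '{"travel":[[-0.29,0.01,0.1],[-0.35,0.01,0.14],[-0.292,0.01,0.302],[-0.292,0.01,0.302],[-0.244,0.01,0.434],[-0.244,0.01,0.434],[-0.244,0.01,0.434]],"dr":[[0,0,0],[0,0,0],[0,0,0],[0,0,0],[0,0,0],[0,0,0],[0,0,0]],"hand":[1,1,1,1,1,1,1]}'
python3 - <<'E'
from go import *
from cell import viewer
import cv2
where(); rel(*jigtcp(-4,2,.35))
a=viewer.read_camera("top")["color"];b=viewer.read_camera("side")["color"]
cv2.imwrite("pics/t8.png",cv2.resize(a[215:295,330:510,::-1],None,fx=4.4,fy=4.4,interpolation=cv2.INTER_CUBIC))
cv2.imwrite("pics/s8.png",cv2.resize(b[180:370,200:340,::-1],None,fx=3,fy=3,interpolation=cv2.INTER_CUBIC))
E
```

```text
t: 12.0
tcp_pos: [0.4795, -0.3243, 0.0854]
tool_rot: [3.138, 0.348, 1.541]
force: [-0.6, 0.8, -0.8]
grip_width: 0.243
t 12.0 B jig mm x,y,z [ 1.4 -3.6 27.9] theta 0.348 yaw err 0.002 jawtilt 0.003 F [-0.6  0.8 -0.8] grip 0.243
travel [0.034, -0.006, 0.097] dr [0.003, -0.002, 0.001]
```

View pics/t8.png

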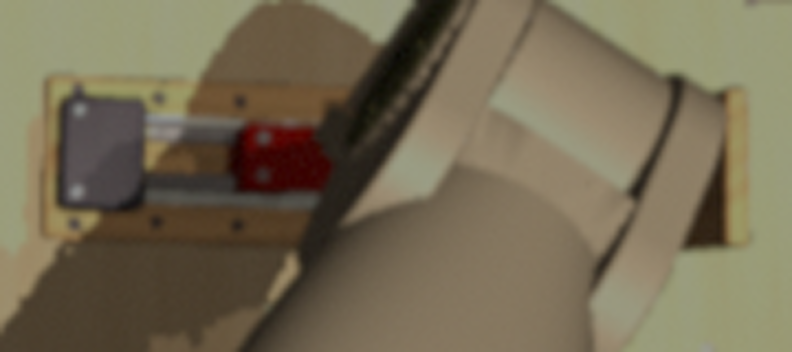

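View pics/s8.png

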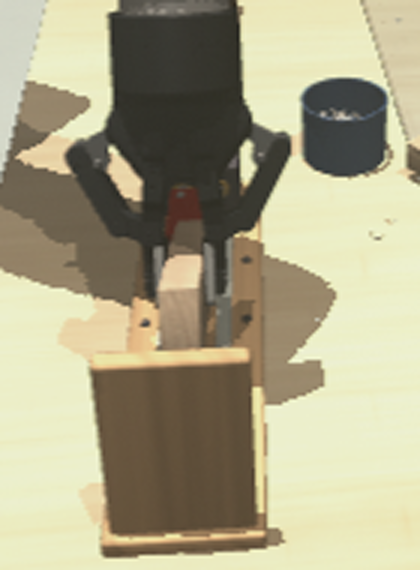

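```bash
python3 - <<'E'
from go import *
from fit import proj
s,p,R=now()
for y in (-.011,.011):
  for x,z in((-.059,.019-.048),(-.059,.019),(.081,.019-.048)):
    X=p+R.apply([x,y,z]); u=proj("side",X)[0]; print((x,y,z),((u-[200,180]+.5)*3-.5).round(0))
# stop & carriage & rails predicted
import math
c,sn=math.cos(JIG[2]),math.sin(JIG[2])
for n,x,y,z in (("lipL",-18,18,73),("lipR",18,18,73),("boardTopL",-45,-174,132),("boardTopR",45,-174,132),("railR",14,-40,20),("railR2",24,-40,20)):
    X=[JIG[0]+(c*x-sn*y)/1e3,JIG[1]+(sn*x+c*y)/1e3,z/1e3]; u=proj("side",X)[0]; print(n,((u-[200,180]+.5)*3-.5).round(0))
E
python3 - <<'E'
import cv2
b=cv2.imread("pics/s8.png")
cv2.imwrite("pics/s8z.png",cv2.resize(b[200:370,80:280],None,fx=3.5,fy=3.5,interpolation=cv2.INTER_CUBIC))
E
```

```text
(-0.059, -0.011, -0.029) [161. 289.]
(-0.059, -0.011, 0.019) [165. 374.]
(0.081, -0.011, -0.029) [180. 220.]
(-0.059, 0.011, -0.029) [202. 287.]
(-0.059, 0.011, 0.019) [206. 372.]
(0.081, 0.011, -0.029) [213. 218.]
lipL [166. 231.]
lipR [221. 229.]
boardTopL [ 78. 365.]
boardTopR [261. 357.]
railR [216. 350.]
railR2 [232. 349.]
```

View pics/s8z.png

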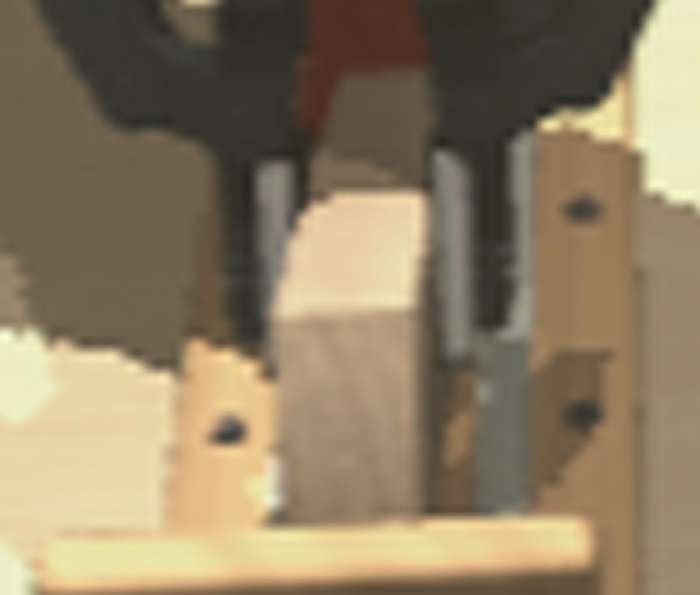

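Side view: the blank's tail top edge is at crop (159–200, 289), against a prediction of (161–202, 288). The rail edges match the prediction, so the blank is centred to about 1 mm, and I'll lower it.

```bash
python3 -m inch '{"travel":[[0.01,0,0.03],[0.02,0,0.06],[0.034,0,0.097],[0.034,0,0.097],[0.034,0,0.097]],"dr":[[0,0,0],[0,0,0],[0,0,0],[0,0,0],[0,0,0]],"hand":[1,1,1,1,1]}'
python3 - <<'E'
from go import *
where(); rel(*jigtcp(6,2,.35));rel(*jigtcp(18,1.5,.3));rel(*jigtcp(29,0.5,.245));rel(*jigtcp(40,0,.24))
E
```

```text
t: 12.6
tcp_pos: [0.4797, -0.3255, 0.0589]
tool_rot: [3.137, 0.349, 1.54]
force: [-0.0, -0.2, -0.7]
grip_width: 0.246
t 12.6 B jig mm x,y,z [ 1.7 -4.8  1.3] theta 0.349 yaw err 0.0 jawtilt 0.004 F [-0.  -0.2 -0.7] grip 0.246
travel [0.04, -0.007, -0.018] dr [0.003, -0.001, 0.0]
travel [0.082, -0.007, -0.016] dr [0.003, 0.032, 0.0]
travel [0.122, -0.007, -0.009] dr [0.003, 0.069, 0.0]
travel [0.164, -0.007, -0.021] dr [0.003, 0.072, 0.0]
```

```bash
python3 -m inch '{"travel":[[0.04,-0.001,-0.018],[0.06,-0.001,-0.017],[0.082,-0.001,-0.016],[0.1,-0.001,-0.012],[0.122,-0.001,-0.009],[0.122,-0.001,-0.009],[0.122,-0.001,-0.009]],"dr":[[0,0,0],[0,0.016,0],[0,0.032,0],[0,0.05,0],[0,0.069,0],[0,0.069,0],[0,0.069,0]],"hand":[1,1,1,1,1,1,1]}'
python3 - <<'E'
from go import *
from cell import viewer
import cv2
where(); 
for y in (35,50,65,78): rel(*jigtcp(y,0,.24))
b=viewer.read_camera("side")["color"]
cv2.imwrite("pics/s9.png",cv2.resize(b[220:330,215:305,::-1],None,fx=6,fy=5.4,interpolation=cv2.INTER_CUBIC))
E
```

```text
t: 13.3
tcp_pos: [0.4809, -0.2966, 0.051]
tool_rot: [3.136, 0.245, 1.539]
force: [0.9, -2.1, -4.1]
grip_width: 0.245
t 13.3 B jig mm x,y,z [ 2.1 28.4  0.9] theta 0.245 yaw err -0.0 jawtilt 0.006 F [ 0.9 -2.1 -4.1] grip 0.245
travel [0.026, -0.008, -0.001] dr [0.004, 0.004, -0.0]
travel [0.084, -0.008, -0.016] dr [0.004, 0.004, -0.0]
travel [0.143, -0.008, -0.03] dr [0.004, 0.004, -0.0]
travel [0.193, -0.008, -0.043] dr [0.004, 0.004, -0.0]
```

View pics/s9.png

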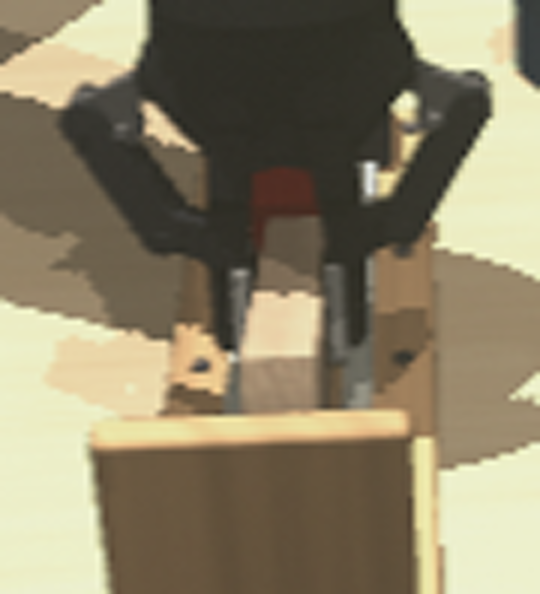

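```bash
python3 -m inch '{"travel":[[0.015,-0.002,0.002],[0.03,-0.002,0.002],[0.05,-0.002,-0.004],[0.07,-0.002,-0.009],[0.09,-0.002,-0.014],[0.11,-0.002,-0.019]],"dr":[[0,0.01,0],[0,0.01,0],[0,0.01,0],[0,0.01,0],[0,0.01,0],[0,0.01,0]],"hand":[1,1,1,1,1,1]}'
python3 - <<'E'
from go import *
where(); 
for y in (50,65,78): rel(*jigtcp(y,0,.23))
E
```

```text
t: 13.95
tcp_pos: [0.4816, -0.2708, 0.0502]
tool_rot: [3.135, 0.236, 1.538]
force: [-0.5, -10.2, -3.7]
grip_width: 0.241
t 13.95 B jig mm x,y,z [ 2.1 54.6  0.8] theta 0.236 yaw err -0.002 jawtilt 0.006 F [ -0.5 -10.2  -3.7] grip 0.241
travel [-0.017, -0.008, 0.009] dr [0.004, 0.004, -0.001]
travel [0.041, -0.008, -0.005] dr [0.004, 0.004, -0.001]
travel [0.092, -0.008, -0.017] dr [0.004, 0.004, -0.001]
```

```bash
python3 -m inch '{"travel":[[0.02,-0.002,-0.002],[0.04,-0.002,-0.006],[0.06,-0.002,-0.01],[0.075,-0.002,-0.014],[0.09,-0.002,-0.018],[0.09,-0.002,-0.018]],"dr":[[0,0,0],[0,0,0],[0,0,0],[0,0,0],[0,0,0],[0,0,0]],"hand":[1,1,1,1,1,1]}'
python3 - <<'E'
from go import *
from cell import viewer
import cv2
where(); 
for th in (.23,.12,0): rel(*jigtcp(78,0,th))
b=viewer.read_camera("side")["color"];a=viewer.read_camera("top")["color"]
cv2.imwrite("pics/s10.png",cv2.resize(b[210:330,215:305,::-1],None,fx=6,fy=5,interpolation=cv2.INTER_CUBIC))
cv2.imwrite("pics/t10.png",cv2.resize(a[215:295,330:510,::-1],None,fx=4.4,fy=4.4,interpolation=cv2.INTER_CUBIC))
E
```

```text
t: 14.55
tcp_pos: [0.4822, -0.2489, 0.0502]
tool_rot: [3.134, 0.238, 1.538]
force: [-0.6, -13.3, -1.5]
grip_width: 0.242
t 14.55 B jig mm x,y,z [ 2.2 76.4  0.7] theta 0.238 yaw err -0.002 jawtilt 0.007 F [ -0.6 -13.3  -1.5] grip 0.242
travel [0.006, -0.007, 0.004] dr [0.005, 0.006, -0.001]
travel [0.0, -0.008, 0.04] dr [0.005, 0.079, -0.001]
travel [-0.002, -0.008, 0.08] dr [0.005, 0.159, -0.001]
```

View pics/s10.png

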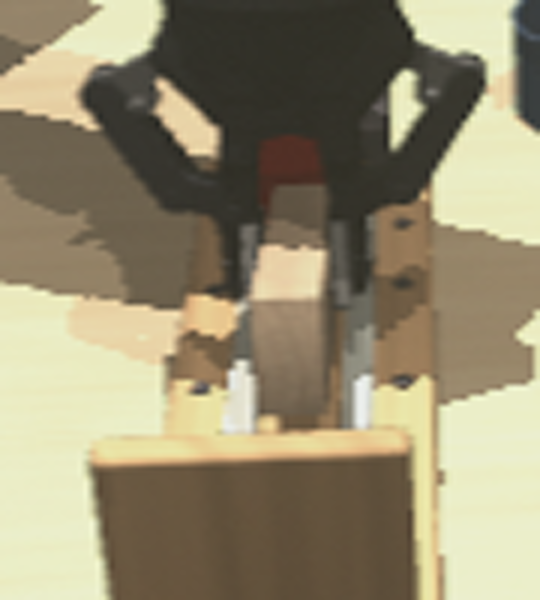

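View pics/t10.png

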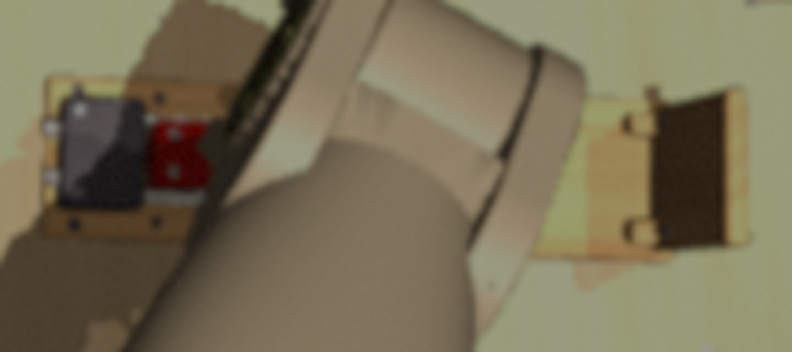

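The top view shows the red carriage (150–215, 155) pressed back almost to the housing, about 45 mm. The tail should clear the stop by about 10 mm, so I'll swing it down.

```bash
python3 -m inch '{"travel":[[0.003,-0.002,0.01],[0,-0.002,0.02],[0,-0.002,0.03],[0,-0.002,0.04],[0,-0.002,0.05],[-0.001,-0.002,0.06],[-0.002,-0.002,0.068],[-0.002,-0.002,0.068]],"dr":[[0,0.02,0],[0,0.04,0],[0,0.06,0],[0,0.08,0],[0,0.1,0],[0,0.12,0],[0,0.137,0],[0,0.137,0]],"hand":[1,1,1,1,1,1,1,1]}'
python3 - <<'E'
from go import *
where(); 
for th in (.03,0): rel(*jigtcp(78,0,th))
rel(*jigtcp(71,-1,0))
E
```

```text
t: 15.45
tcp_pos: [0.4822, -0.2547, 0.0334]
tool_rot: [3.134, 0.032, 1.538]
force: [-1.0, -12.5, 0.7]
grip_width: 0.24
t 15.45 B jig mm x,y,z [ 2.2 76.7 -0.2] theta 0.032 yaw err -0.001 jawtilt 0.008 F [ -1.  -12.5   0.7] grip 0.24
travel [0.005, -0.008, -0.0] dr [0.005, 0.002, -0.001]
travel [0.003, -0.008, 0.009] dr [0.005, 0.022, -0.001]
travel [-0.025, -0.008, 0.014] dr [0.005, 0.022, -0.001]
```

```bash
python3 -m inch '{"travel":[[0.003,-0.002,0.005],[0.003,-0.002,0.01],[0.003,-0.002,0.013],[-0.01,-0.002,0.014],[-0.02,-0.002,0.014],[-0.028,-0.002,0.014],[-0.032,-0.002,0.014],[-0.032,-0.002,0.014]],"dr":[[0,0.012,0],[0,0.022,0],[0,0.023,0],[0,0.023,0],[0,0.023,0],[0,0.023,0],[0,0.023,0],[0,0.023,0]],"hand":[1,1,1,1,1,1,1,1]}'
python3 - <<'E'
from go import *
from cell import viewer
import cv2
where()
b=viewer.read_camera("side")["color"]
cv2.imwrite("pics/s11.png",cv2.resize(b[210:330,215:305,::-1],None,fx=6,fy=5,interpolation=cv2.INTER_CUBIC))
E
```

```text
t: 16.25
tcp_pos: [0.4821, -0.26, 0.031]
tool_rot: [3.132, -0.005, 1.541]
force: [0.3, -4.1, 7.1]
grip_width: 0.242
t 16.25 B jig mm x,y,z [ 2.2 72.2  0.4] theta -0.005 yaw err 0.002 jawtilt 0.01 F [ 0.3 -4.1  7.1] grip 0.242
```

View pics/s11.png

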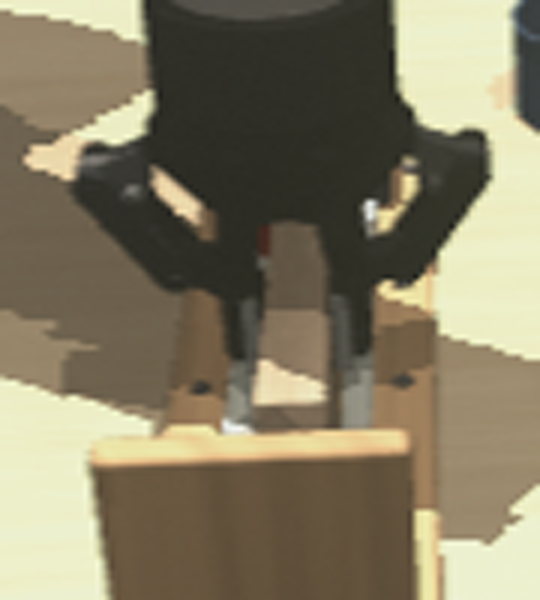

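The blank is flat: 7 N upward from the base, and the y force has dropped, so the tail is meeting the stop. Next I'll release and retreat upwards.

```bash
python3 -m inch '{"travel":[[-0.005,0,0],[-0.005,0,0],[-0.005,0,0],[-0.005,0,0],[-0.005,0,0],[-0.005,0,0],[-0.005,0,-0.1],[-0.005,0,-0.25]],"dr":[[0,0,0],[0,0,0],[0,0,0],[0,0,0],[0,0,0],[0,0,0],[0,0,0],[0,0,0]],"hand":[0.2,0.2,0.1,0,0,0,0,0]}'
python3 -m inch '{"travel":[[0,0,-0.4],[0,0,-0.6],[0,0,-0.7],[0.5,0,-0.8],[1,0,-0.8],[1,0,-0.8],[1,0,-0.8],[1,0,-0.8]],"dr":[[0,0,0],[0,0,0],[0,0,0],[0,0,0],[0,0,0],[0,0,0],[0,0,0],[0,0,0]],"hand":[0,0,0,0,0,0,0,0]}'
python3 - <<'E'
from cell import viewer
import cv2
b=viewer.read_camera("side")["color"];a=viewer.read_camera("top")["color"]
cv2.imwrite("pics/full12s.png",b[:,:,::-1]);cv2.imwrite("pics/full12t.png",a[:,:,::-1])
cv2.imwrite("pics/s12.png",cv2.resize(b[220:370,220:310,::-1],None,fx=4,fy=4,interpolation=cv2.INTER_CUBIC))
cv2.imwrite("pics/t12.png",cv2.resize(a[220:290,330:510,::-1],None,fx=4.4,fy=4.4,interpolation=cv2.INTER_CUBIC))
E
```

```text
t: 17.1
tcp_pos: [0.4778, -0.2584, 0.0894]
tool_rot: [3.141, -0.013, 1.541]
force: [-0.0, -0.4, 0.5]
grip_width: 0.495
t: 17.9
tcp_pos: [0.4853, -0.0158, 0.2929]
tool_rot: [3.136, -0.009, 1.541]
force: [1.2, 0.5, 0.0]
grip_width: 0.498
```

View pics/s12.png

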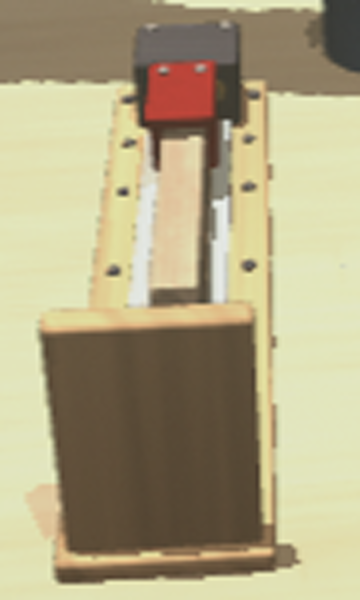

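View pics/t12.png

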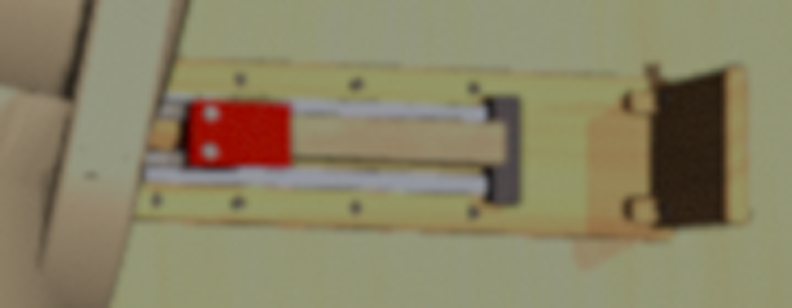

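View pics/full12t.png

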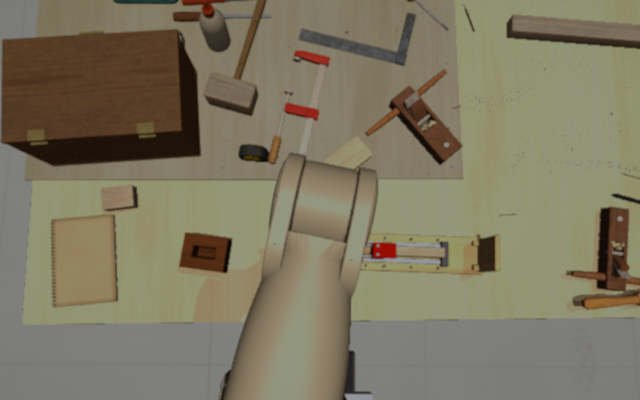

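```bash
python3 - <<'E'
from fit import *
np.set_printoptions(precision=1,suppress=True)
J=[.4803,-.2510,-.031]
for n,f,o in(("top",4.4,(330,220)),("side",4,(220,220))):
  for nm,X in (("tailL",(-11,-70,60)),("tailR",(11,-70,60)),("lip-",(-18,46,73)),("lip+",(18,46,73)),("noseL",(-11,46,60)),("noseR",(11,46,60))):
    u=proj(n,place(J,[X]))[0]; print(n,nm,(u-o+.5)*f-.5)
for uv,z in(((505,122),.060),((505,164),.060),((291,103),.073),((291,166),.073),((291,118),.06),((291,160),.06)):
    w=ray("top",crop(uv,4.4,(330,220)),z); d=w[:2]-J[:2]; c,s=np.cos(J[2]),np.sin(J[2]); print(uv,"jig mm",1000*np.array([c*d[0]+s*d[1],-s*d[0]+c*d[1]]))
E
```

```text
top tailL [501.4 166.7]
top tailR [501.7 125.2]
top lip- [288.2 169.2]
top lip+ [289.5 100.6]
top noseL [284.1 157.2]
top noseR [284.9 115.7]
side tailL [146.9 286.4]
side tailR [195.7 284.3]
side lip- [145.7 116.7]
side lip+ [215.8 114.1]
side noseL [160.9 136.9]
side noseR [203.3 135.3]
(505, 122) jig mm [ 12.8 -71.8]
(505, 164) jig mm [ -9.5 -71.9]
(291, 103) jig mm [16.8 45.2]
(291, 166) jig mm [-16.3  44.5]
(291, 118) jig mm [ 9.9 42.7]
(291, 160) jig mm [-12.3  42.3]
```

```bash
python3 - <<'E'
import cv2,numpy as np
a=cv2.imread("pics/full12s.png");b=cv2.imread("pics/side0.png")
c=cv2.imread("pics/full12t.png")
cv2.imwrite("pics/cmp.png",np.hstack([cv2.resize(x[170:270,290:400],None,fx=3.5,fy=3.5) for x in(b,a)]))
cv2.imwrite("pics/tz.png",cv2.resize(c[230:275,365:450],None,fx=9,fy=9,interpolation=cv2.INTER_CUBIC))
E
```

```text
(no output)
```

View pics/cmp.png

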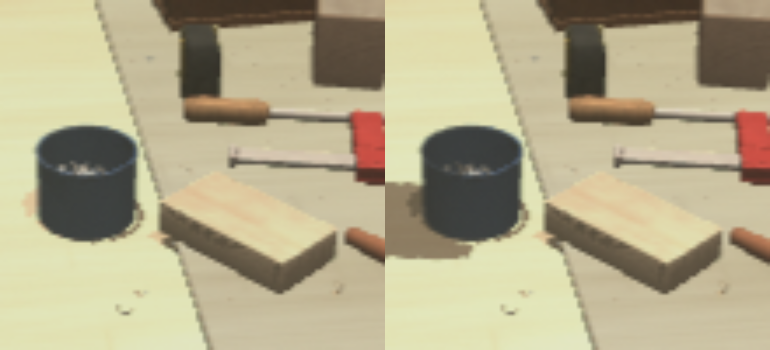

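View pics/tz.png

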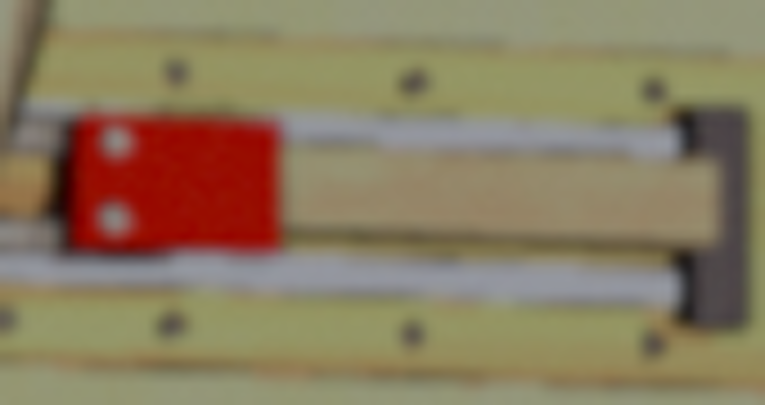

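The blank sits flat between the stop and the carriage. Its tail edge measures y≈-71 mm (expected -70), and the lip's front edge is at about +45 mm (expected +46), so the carriage is pressed back about 27 mm. The bystanders look unmoved, so I'm handing the job in.

```bash
python3 - <<'E'
from cell import r
s=r.get_state(); print(s["t"],s["force"],s["tcp_pos"]); print(r.sign_off())
E
```

```text
18.0 [ 0.17989406  0.06405993 -0.21428936] [ 0.48548134 -0.01247992  0.29389226]
the job is handed in; nothing more can be done
None
```

The blank is loaded in the drilling jig and clamped, and I handed the job in at 18.0 s of the 72 s allowed; the interface gives no verdict.

**What I did:**
1. Gripped the blank at a tilt and drew it out of the stand.
2. Laid it on its long narrow edge on the bench and let go. A camera fit put it within about 1 mm of where I planned.
3. Took it again from above and tilted it nose-down under the lip.
4. Pressed the carriage back about 45 mm, at about 13 N wrist force.
5. Swung the tail down in front of the stop, slid it back until it seemed to meet the stop, pressed it flat with about 7 N, and released.

**Last checks, from the camera pictures:**

| Check | Measured | Expected or allowed |
|---|---|---|
| Tail edge along the channel | about -72 mm | -70 mm |
| Lip front edge along the channel | about +45 mm (carriage pressed back about 27 mm) | +46 mm (25 to 31 mm pressed back) |
| Centre across the channel | within about 1.5 mm | within 5 mm |

- **Position along the channel:** both y readings are off the same way by 1–2 mm. I put that down to my estimate of the jig's position, since the camera calibration is only good to about 2 mm.
- **Squareness:** the top view suggests the blank may be turned by 0.015–0.025 rad, while the side view shows none. Both are below the 0.06 rad limit.
- **Height:** the side view shows the blank low and level, but I did not measure its height more closely than that.
- **Bystanders and arm:** the tin, tape measure and the block I took for the sanding block look unmoved in before-and-after side pictures. The arm was clear of everything at hand-in, with no contact force.

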